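# Load the photometer's two glass standards and index to the third stop

### The arm

A 6-joint arm with a two-finger parallel gripper is mounted at the origin on a cart in front of the work surface, level with it; the furniture and walls round the work are solid. World frame = base frame: x ahead of the robot, y to its left, z up, the work surface at z = 0. Lengths are in mm, angles in rad, forces in N, time in s.
With the tool pointing down it reaches from about 350 to 875 mm from the base axis. Payload 4.2 kg.
Tool frame: the origin (TCP) lies at the very end of the fingers, on their centre line; the grasp point (between the pads) lies 19 mm behind it; z points along the fingers, y is the line along which they close (so a half turn about z gives the same grasp; the last joint's range is limited). The gripper opens to 85 mm and grips with 20 to 120 N. Pads are 22 mm wide; open, the fingers measure 114 mm over their backs; the gripper's body (76 mm by 85 mm) begins 54 mm behind the grasp point. The pads swing forward as they close: fully open they stand 13 mm farther back than shut.
Start: joints at [-0.991, 0.385, 0.008, 0, -1.194, -0.259], TCP at [197.094, -593.088, 231.312] pointing down, gripper open.
Joint ranges: [-3.14, 3.14], [-1.21, 2.06], [-1.07, 1.41], [-3.16, 2.05], [-2.99, -0.16], [-3.1, 3.1]. Speed limits (rad/s): [2.79, 2.79, 3.14, 3.14, 3.14, 3.14].

### API

Orientations are given as a unit quaternion [x, y, z, w].
In Python, from bench import arm gives the robot as it stands. The module is installed in compiled form; this text tells all that it offers.
- The arm moves only by the tool drive_tool, never from a script. Its argument "targets" is a list of rows, each a list of 5 numbers: the closure, from -1 (fully open) to 1 (shut), then the shift along the tool's x, y, z in mm, then the turn about the tool's z in degrees. In form: [[grip, tx, ty, tz, roll], ...]. A call has 1 to 12 rows; each row is the pose to reach, as a shift and turn from the pose commanded when the call began, along the tool's axes at that moment; what a row does not reach only later rows make up. A row lasts 1/10 s, in which the tool goes at most 50 mm and 8.59 degrees, less where a joint would pass 70% of its speed; a pose out of reach is approached as far as the arm can. A call with a gripper value outside its range is refused whole. The fingers move at their own pace and stop on an object; the grip force is fixed at half the most. Time passes only in rows, so rows that repeat a pose let the fingers close. It gives the time, the measured TCP pose, the force, the opening and the grip force at its end, in the units of the state.
- arm.read_state(): the state, without advancing time (a new reading comes with each control period).
- arm.get_image(name): name is "scene" or "top" or "wrist"; returns the picture (400x640x3 uint8, blue, green, red); there is no depth.
- arm.camera_params(name): a dict with "fov_y" (degrees; the focal length in pixels is half the picture's height over the tangent of half this angle, whatever the lens; pixels are square), "cx", "cy" (the principal point, pixels), "D" ([k1, k2, p1, p2, k3] as OpenCV has them; the pictures are not rectified), "rvec" (rotation vector, rad) and "tvec" (3), from world to camera coordinates, as OpenCV has them; the wrist camera has in their place "tool_from_camera" (4x4, takes a point from camera to tool coordinates, whose origin is the TCP and whose axes are the flange's). Camera axes: x right, y down, z forward; pixel columns grow to the right and rows downward; lengths in mm; the calibration is good to about 2 mm. A picture is of the moment at which its call begins: read the wrist's pose just before it. camera_params takes no time and is no camera call.
- arm.job_done(): hands the job in; it is judged then, once.
The state is a dict: "clock": time; "joints": joint angles; "joint_vel": joint speeds; "joint_efforts": joint torques, N m; "position": TCP position; "ee_rot": TCP orientation; "contact_force": force on the tool from outside, world axes, zero at the start; "wrist_torque": the same for the moment, N m; "gripper_width": finger opening in mm; "grasp_force": force on a finger pad.
Only numpy, scipy, OpenCV 4.12 (cv2) and the standard library are available. Lean on these libraries where they do the work, as an engineer would, in place of code of your own. Each camera call takes 0.05 s, during which the arm holds its last target. There are 200 camera calls.

### The job

Check the photometer with its two sealed glass standards, which look alike but differ in width: stand each one upright and fully home in the carousel cup of its own size while the carousel rests at home. Then grip the knob in the middle of the carousel and turn it clockwise, counting the clicks, to the third stop and not beyond, so that the wide standard stands in the reading head. The carousel springs back when let go, so finish still gripping the knob and holding it steady at that third stop; do not tip the glass standards over and leave the dropper bottle, beaker and flask where they stand.

Things in the scene. Friction and masses are not known exactly. Their poses are not given: they have to be found in the camera images.
- photometer: Off-white bench photometer, fixed; housing 212 x 212 mm, 44 mm high, console (to 52 mm) in front, reading head behind. Origin: on the carousel's axis at worktop level; x points from the axis to the head, z up. The head: a column 74 mm wide, 105 mm from the axis, and a roof 62 to 143 mm from the axis, 146 to 158 mm above the worktop.
- carousel (a joint): Carousel angle, rad, clockwise from above; 0 = home (rest, end stop). Stops click every 0.419 (24 degrees): first 0.419, second 0.838, third 1.257, fourth 1.676, fifth 2.094. The moment to turn it jumps to 0.09-0.10 N m just past each stop and falls to 0.04-0.05 coming to the next (the click). A homing spring runs it all the way back home when let go.
- carousel_top (a point): Centre of the carousel disc's top face, 56 mm above the worktop; grey metal disc 192 mm across that turns with cups and knob. On a ring of 75 mm radius, 24 degrees apart and anticlockwise from the head: black, white and grey fixed plugs (16 mm across, tops 96 mm above the worktop), wide cup, dark grey plug, narrow cup.
- index_knob: Dark blue bar knob with a white pointer line, on a 22 mm column in the centre of the carousel, turning with it: 46 mm long (its x axis, pointing to the reading head at home), 14 mm thick (its y axis: close the fingers along y), 30 mm high. Origin: centre of its underside, 118 mm above the worktop; z up.
- knob_grip (a point): Point on the knob's axis 20 mm above its underside (138 mm above the worktop), where the grip's centre should be.
- well_wide (a point): Centre of the inner floor of the wide cup (pale grey, bore about 29 mm, 36 mm deep with a funnel mouth in its upper 9 mm, rim 95 mm above the worktop); floor 59 mm above the worktop. Moves with the carousel. It takes the wide standard.
- well_narrow (a point): Centre of the inner floor of the narrow cup (pale grey, bore about 23 mm, 36 mm deep with a funnel mouth in its upper 9 mm, rim 95 mm above the worktop); floor 59 mm above the worktop. Moves with the carousel. It takes the narrow standard.
- read_point (a point): Fixed point in the reading head, at the height of the cup floors, 75 mm from the carousel axis: the wide cup's floor comes here at the third stop.
- vial_wide: The wide standard: sealed glass vial with sea-green filling and white cap, 26 mm diameter (glass and cap), 78 mm high, 60 g. Origin: centre of its underside, z up. Starts upright on the worktop left of the photometer.
- vial_narrow: The narrow standard: same look and height, 20 mm diameter, 78 mm high, 40 g. Origin: centre of its underside, z up. Starts upright on the worktop left of the photometer.
- dropper_amber: Bystander: small amber dropper bottle, 33 mm across, 100 mm high. Origin: centre of its underside. Leave alone.
- beaker_small: Bystander: small clear glass beaker, 55 mm across, 54 mm high. Origin: centre of its underside. Leave alone.
- flask_small: Bystander: clear conical flask, 65 mm across, 108 mm high. Origin: centre of its underside. Leave alone.
Things that resemble listed ones, but are neither listed nor needed, are in the scene too. Leave any purple look-alike of the vial_wide alone.

How it is judged (in metres and radians):
On the way, in this order (a step that is already met when the one before it is completed fails the run):
1. both standards stand fully home in the cups of their own size and are let go, the carousel still at home (horizontal distance between vial_wide and well_wide below 0.005 m and horizontal distance between vial_narrow and well_narrow below 0.005 m and z of vial_wide in the frame of well_wide below 0.004 m and z of vial_narrow in the frame of well_narrow below 0.004 m and angle between each of vial_wide, vial_narrow's own z axis and vertical below 0.2 rad and contact force between the fingers and vial_wide below 0.1 N and contact force between the fingers and vial_narrow below 0.1 N and value of joint carousel below 0.1 rad), for 0.2 s.
2. the gripped knob has been turned to the third stop (value of joint carousel between 1.137 and 1.377 rad and contact force between the fingers and index_knob above 1.5 N), for 0.2 s.
At the end, for the whole second after the job is handed in: Fingers grip the knob (over 1.5 N) and hold the carousel still at the third stop, 1.257 rad +-0.12; the wide standard is in the wide cup within 13 mm of the reading point, the narrow one in the narrow cup, each within 5 mm of its cup's centre, 4 mm of its floor, 0.2 rad of upright (all of step 2 and velocity of joint carousel between -0.1 and 0.1 rad/s and horizontal distance between vial_wide and read_point below 0.013 m and horizontal distance between vial_wide and well_wide below 0.005 m and horizontal distance between vial_narrow and well_narrow below 0.005 m and z of vial_wide in the frame of well_wide below 0.004 m and z of vial_narrow in the frame of well_narrow below 0.004 m and angle between each of vial_wide, vial_narrow's own z axis and vertical below 0.2 rad); the arm keeps its last pose, push and grip.
It fails at once if the carousel is turned past the third stop (beyond 1.466 rad) (value of joint carousel above 1.466 rad).
It fails at once if a glass standard is tipped over (more than 0.9 rad) (angle between any of vial_wide, vial_narrow's own z axis and vertical above 0.9 rad).
It fails at once if the dropper bottle, beaker or flask is moved more than 30 mm (distance of any of dropper_amber, beaker_small, flask_small from where it was at the start of the episode above 0.03 m).
It also fails if it takes over 72 s, if anything falls off the work surface, if the arm or the gripper's body presses on something with over 40 N, if the wrist force passes 120 N, or if a joint passes its speed limit or range.

## Working session

There is one attempt and no reset: what is moved stays moved. The work goes in short steps, Python scripts to look and compute and a tool call to move; the robot and the scene stay as the last step left them, time stands still between calls to the robot, and variables do not carry over. Pictures are saved under pics/ and viewed, at most 12 in all, crops included, and the job is handed in when it is done.

Besides the shell and the picture viewer there is one more tool, called after ">>>" in YAML: its name, and indented under it one key for each argument. drive_tool: Moves the arm, as the interface text tells. Its arguments: {"type":"object","properties":{"targets":{"type":"array","items":{"type":"array","items":{"type":"number"}}}},"required":["targets"]}

```bash
mkdir -p pics; cat > h.py <<'E'
import numpy as np, cv2
from scipy.spatial.transform import Rotation as R
from bench import arm
def K(p):
    f=200/np.tan(np.radians(p['fov_y'])/2); return np.array([[f,0,p['cx']],[0,f,p['cy']],[0,0,1.]])
def ext(name):
    p=arm.camera_params(name)
    if 'rvec' in p:
        M=np.eye(4);M[:3,:3]=cv2.Rodrigues(np.array(p['rvec'],float))[0];M[:3,3]=np.ravel(p['tvec']);return p,M
    s=arm.read_state();T=np.eye(4);T[:3,:3]=R.from_quat(s['ee_rot']).as_matrix();T[:3,3]=s['position']
    return p,np.linalg.inv(T@np.array(p['tool_from_camera']))
def onplane(name,px,z,pe=None):
    p,M=pe or ext(name)
    u=cv2.undistortPoints(np.array([[px]],float),K(p),np.array(p['D'],float))[0,0]
    C=np.linalg.inv(M);d=C[:3,:3]@np.array([u[0],u[1],1]);o=C[:3,3]
    return o+d*(z-o[2])/d[2]
def proj(name,pts,pe=None):
    p,M=pe or ext(name)
    return cv2.projectPoints(np.array(pts,float).reshape(-1,3),cv2.Rodrigues(M[:3,:3])[0],M[:3,3],K(p),np.array(p['D'],float))[0][:,0]
E
python3 - <<'E'
from h import *
s=arm.read_state();print(s)
for n in('scene','top','wrist'):
    im=arm.get_image(n);cv2.imwrite(f'pics/{n}0.png',im)
    p,M=ext(n);print(n,p['fov_y'],np.linalg.inv(M)[:3,3].round())
E
```

```text
{'clock': 0.0, 'joints': array([-9.91423780e-01,  3.85581079e-01,  6.65170005e-03, -5.03398544e-04,
       -1.19400057e+00, -2.58579021e-01]), 'joint_vel': array([-1.12392027e-03, -1.10202575e-03, -6.76410269e-04,  6.99204374e-06,
        9.89445665e-04,  7.53028880e-04]), 'joint_efforts': array([ 8.05178729e-05, -3.92285693e+01,  1.88400614e+01,  4.18640748e+00,
       -4.61907301e-03,  1.98575987e-05]), 'position': array([ 196.90403697, -592.56945797,  230.21625139]), 'ee_rot': array([-1.59618125e-01,  9.87178232e-01,  1.06971012e-03, -2.20295886e-04]), 'contact_force': array([-0.38230103, -0.02959157, -0.04247094]), 'wrist_torque': array([-0.01236761, -0.02489261,  0.03819426]), 'grasp_force': 0.0, 'gripper_width': 85.06552272056837}
scene 55.810829632614535 [ 32. 846. 733.]
top 50.95292701456336 [ 271.    6. 1288.]
wrist 58.61314538528491 [ 135. -614.  372.]
```

View pics/top0.png

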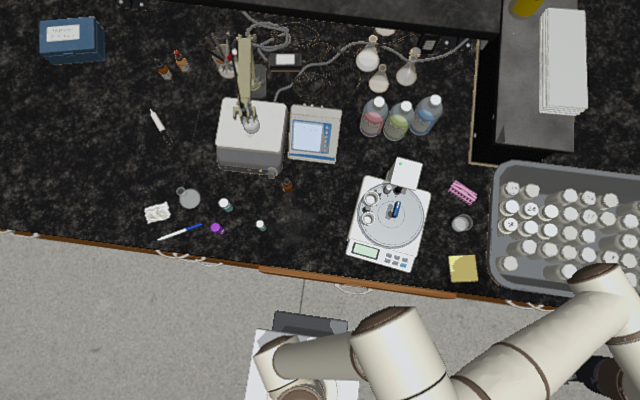

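View pics/scene0.png

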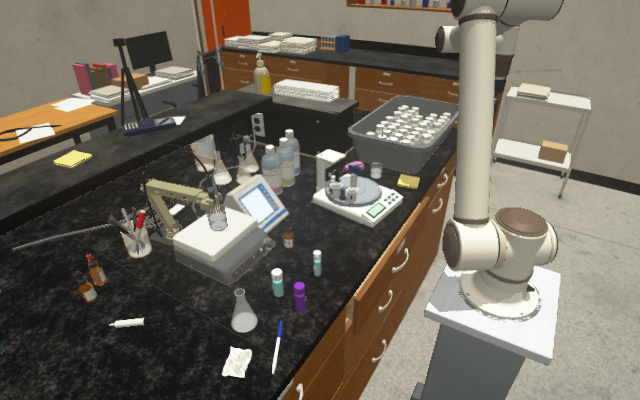

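Top view: sea-green white-capped vials are at (226,204), which looks bigger, and (261,225), which looks smaller. The purple look-alike is at (217,228), the amber dropper at (287,186), the flask at (189,198), the beaker at (462,223) and the photometer at (390,215). In the scene view the vials are at (277,283) and (317,263), and the purple one is at (300,296). I'll check the choice in one close crop.

```bash
python3 - <<'E'
from h import *
t=cv2.imread('pics/top0.png');s=cv2.imread('pics/scene0.png')
a=cv2.resize(t[150:280,340:440],None,fx=4,fy=4,interpolation=cv2.INTER_CUBIC)   #400x520
b=cv2.resize(t[190:240,205:275],(400,286),interpolation=cv2.INTER_CUBIC)
c=cv2.resize(s[240:315,255:335],(400,300),interpolation=cv2.INTER_CUBIC)[:234]
c=cv2.resize(s[240:320,255:345],(263,234),interpolation=cv2.INTER_CUBIC)
o=np.zeros((520,800,3),np.uint8);o[:,:400]=a;o[:286,400:]=b;o[286:,400:663]=c
cv2.imwrite('pics/crop1.png',o)
E
```

```text
(no output)
```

View pics/crop1.png

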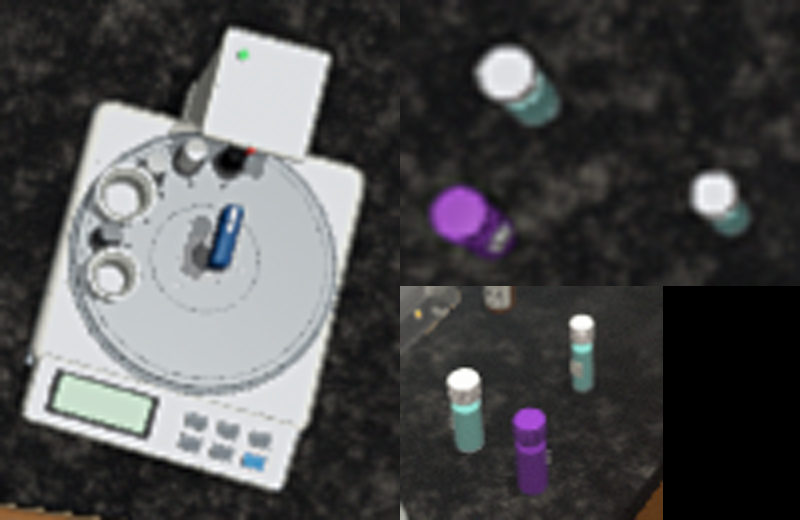

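```bash
python3 - <<'E'
from h import *
A=lambda x,y:((x+.5)/4-.5+340,(y+.5)/4-.5+150)
B=lambda x,y:((x-400+.5)/5.714-.5+205,(y+.5)/5.72-.5+190)
pe=ext('top')
P=lambda n,px,z:print(n,np.round(px,1),onplane('top',px,z,pe).round(1))
P('vw',B(508,73),78);P('vn',B(714,194),78);P('purple',B(461,214),78)
P('disc',A(202,262),56);P('knob',A(231,232),148)
P('cupw',A(126,192),95);P('cupn',A(112,273),95)
for c in((230,27),(331,54),(300,160)):P('roof',A(*c),158)
pw,Mw=ext('wrist');print(np.array(pw['tool_from_camera']).round(2),proj('wrist',arm.read_state()['position']))
P('dropper',(287,182),100)
E
```

```text
vw [223.5 202.3] [494.4 302.7  78. ]
vn [259.5 223.5] [446.8 187.1  78. ]
purple [215.3 227. ] [418.8 312.9  78. ]
disc [390.1 215.1] [ 529.3 -191.    56. ]
knob [397.4 207.6] [ 533.8 -194.   148. ]
cupw [371.1 197.6] [ 565.  -124.9   95. ]
cupn [367.6 217.9] [ 504.  -121.5   95. ]
roof [397.1 156.4] [ 678.1 -177.1  158. ]
roof [422.4 163.1] [ 668. -249.  158.]
roof [414.6 189.6] [ 588.7 -234.4  158. ]
[[  -0.     -0.97   -0.26   65.91]
 [   1.     -0.      0.     -0.57]
 [  -0.     -0.26    0.97 -141.99]
 [   0.      0.      0.      1.  ]] [[323.58688565 257.2132674 ]]
dropper [287 182] [576.2 124.6 100. ]
```

Wide standard is at (494,303) and narrow at (447,187). The carousel axis is near (530.5,-191.5) with the head at -9.5°. Both cups agree with that geometry. I'll move to look at the vials up close.

>>> drive_tool:
  targets:
    - [-1,-348,246,-50,18.4]
    - [-1,-348,246,-50,18.4]
    - [-1,-348,246,-50,18.4]
    - [-1,-348,246,-50,18.4]
    - [-1,-348,246,-50,18.4]
    - [-1,-348,246,-50,18.4]
    - [-1,-348,246,-50,18.4]
    - [-1,-348,246,-50,18.4]
    - [-1,-348,246,-50,18.4]
    - [-1,-348,246,-50,18.4]

```text
clock: 1.15
position: [452.0, -247.1, 281.7]
ee_rot: [-0.002, 1.0, 0.0, 0.001]
contact_force: [-0.3, -0.3, 0.1]
gripper_width: 85.3
grasp_force: 0.0
```

```bash
python3 - <<'E'
from h import *
import pickle
pe=ext('wrist');pickle.dump(pe,open('pe1.pkl','wb'))
cv2.imwrite('pics/w1.png',arm.get_image('wrist'))
E
```

>>> drive_tool:
  targets:
    - [-1,-3,492,30,0]
    - [-1,-3,492,30,0]
    - [-1,-3,492,30,0]
    - [-1,-3,492,30,0]
    - [-1,-3,492,30,0]
    - [-1,-3,492,30,0]
    - [-1,-3,492,30,0]
    - [-1,-3,492,30,0]
    - [-1,-3,492,30,0]
    - [-1,-3,492,30,0]
    - [-1,-3,492,30,0]
    - [-1,-3,492,30,0]

```text
clock: 2.4
position: [452.8, 241.8, 250.5]
ee_rot: [-0.0, 1.0, -0.001, -0.001]
contact_force: [0.5, -0.7, 0.2]
gripper_width: 85.3
grasp_force: 0.0
```

```bash
python3 - <<'E'
from h import *
import pickle
pe=ext('wrist');pickle.dump(pe,open('pe2.pkl','wb'))
im=arm.get_image('wrist');cv2.imwrite('pics/w2.png',im)
print(arm.read_state()['joints'])
E
```

```text
[ 8.05939492e-01  1.79762760e-01 -2.29551757e-01 -3.32713220e-05
 -1.16301474e+00 -2.37784455e+00]
```

View pics/w1.png

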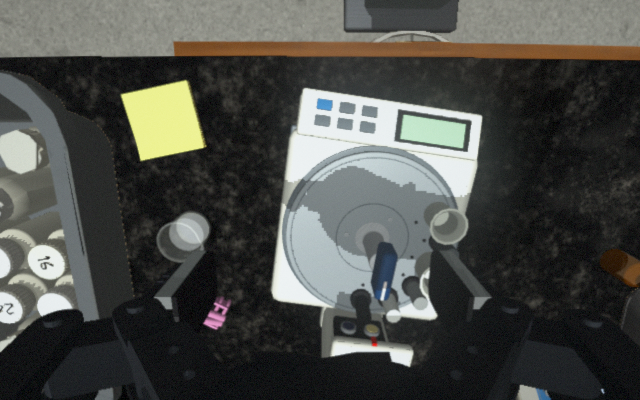

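View pics/w2.png

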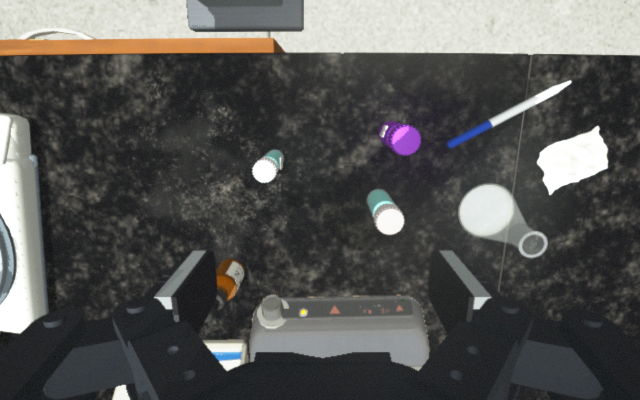

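```bash
python3 - <<'E'
from h import *
import pickle
p1=pickle.load(open('pe1.pkl','rb'));p2=pickle.load(open('pe2.pkl','rb'))
for n,c in(('vn',(265,171)),('vw',(389,219.5)),('purple',(404,139))):print(n,onplane('wrist',c,78,p2).round(1))
for n,c,z in(('cupn',(449,226),95),('disc',(374,230.5),56),('knobtip',(383,297),148),('knobrear',(388,247),148)):print(n,onplane('wrist',c,z,p1).round(1))
im=cv2.imread('pics/w1.png');im2=cv2.imread('pics/w2.png')
o=np.zeros((600,800,3),np.uint8)
o[:600,:480]=cv2.resize(im[200:325,350:450],(480,600),interpolation=cv2.INTER_CUBIC)
o[:300,480:800]=cv2.resize(im2[140:240,250:410][:, :],(480,300),interpolation=cv2.INTER_CUBIC)[:,160:480]
o[300:,480:780]=cv2.resize(im2[145:195,240:290],(300,300),interpolation=cv2.INTER_CUBIC)
o[:300,480:780]=cv2.resize(im2[195:245,360:410],(300,300),interpolation=cv2.INTER_CUBIC)
cv2.imwrite('pics/crop2.png',o)
E
```

```text
vn [448.6 189.7  78. ]
vw [494.5 303.3  78. ]
purple [420.  312.9  78. ]
cupn [ 505.4 -122.9   95. ]
disc [ 525.1 -190.3   56. ]
knobtip [ 552.  -194.1  148. ]
knobrear [ 505.  -192.4  148. ]
```

View pics/crop2.png

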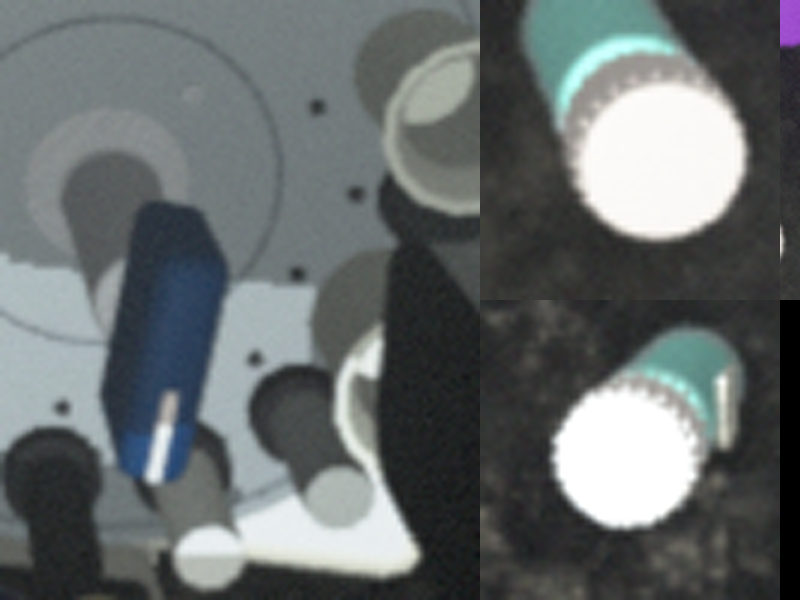

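```bash
python3 - <<'E'
from h import *
import pickle
from scipy.optimize import least_squares
p1=pickle.load(open('pe1.pkl','rb'));p2=pickle.load(open('pe2.pkl','rb'));pt=ext('top')
for n,c in(('vn',(264.1,170.6)),('vw',(390,221.3))):print(n,onplane('wrist',c,78,p2).round(1))
C=lambda x,y:((x+.5)/4.8-.5+350,(y+.5)/4.8-.5+200)
A=lambda x,y:((x+.5)/4-.5+340,(y+.5)/4-.5+150)
obs=[(*onplane('wrist',C(107,185),56,p1)[:2],None),(*onplane('wrist',C(209,557),96,p1)[:2],24),(*onplane('wrist',C(340,497),96,p1)[:2],48),(*onplane('wrist',C(470,127),95,p1)[:2],120),
(*onplane('top',A(126,192),95,pt)[:2],72),(*onplane('top',A(112,273),95,pt)[:2],120),(*onplane('top',A(231,232),148,pt)[:2],None)]
def pos(q,a):
    return q[:2] if a is None else q[:2]+75*np.array([np.cos(q[2]+np.radians(a)),np.sin(q[2]+np.radians(a))])
f=lambda q:np.concatenate([pos(q,a)-np.array([x,y]) for x,y,a in obs])
for sel in (obs,obs[:4]):
    r=least_squares(lambda q:np.concatenate([pos(q,a)-np.array([x,y]) for x,y,a in sel]),[530,-191,-.16],loss='soft_l1');q=r.x
    print(q[:2].round(1),np.degrees(q[2]).round(1),'cupw',pos(q,72).round(1),'cupn',pos(q,120).round(1))
print(f(q).reshape(-1,2).round(1).tolist())
E
```

```text
vn [448.2 189.   78. ]
vw [496.3 304.3  78. ]
[ 533.6 -193. ] -7.5 cupw [ 565.8 -125.3] cupn [ 504.8 -123.7]
[ 533.8 -193.1] -7.6 cupw [ 566.2 -125.5] cupn [ 505.2 -123.8]
[[-0.3, -0.9], [0.3, 0.2], [0.4, 0.0], [-0.3, 0.5], [1.2, -0.6], [1.2, -2.3], [0.0, 0.8]]
```

>>> drive_tool:
  targets:
    - [-1,4.5,-53,0,0]
    - [-1,4.5,-53,0,0]
    - [-1,4.5,-53,50,0]
    - [-1,4.5,-53,100,0]
    - [-1,4.5,-53,140,0]
    - [-1,4.5,-53,140,0]
    - [-1,4.5,-53,140,0]
    - [-1,4.5,-53,140,0]

```text
clock: 3.25
position: [450.2, 189.7, 113.9]
ee_rot: [0.0, 1.0, 0.001, 0.002]
contact_force: [-0.3, -0.7, -0.0]
gripper_width: 85.4
grasp_force: 0.0
```

```bash
python3 - <<'E'
from h import *
print(arm.read_state()['position'])
im=arm.get_image('wrist');cv2.imwrite('pics/w3.png',im)
print(proj('wrist',[[448.2,189,78],[448.2,189,0]]))
E
```

```text
[450.18093297 189.72347275 113.86444937]
[[321.18577882 224.51789996]
 [321.12948799 188.40571151]]
```

View pics/w3.png

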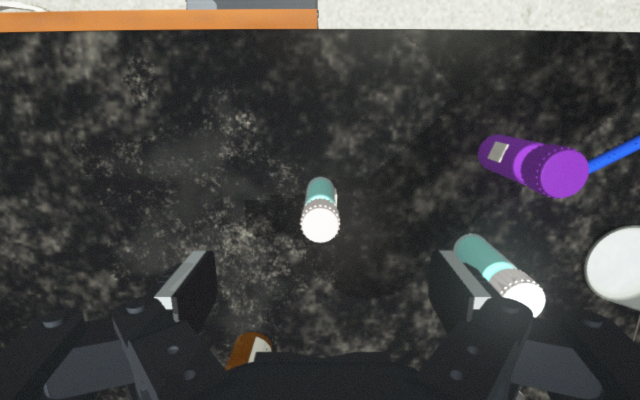

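The narrow standard's cap is at (320,223), where predicted and centred between the fingers. I'll descend and grip.

>>> drive_tool:
  targets:
    - [-1,2,-0.7,30,0]
    - [-1,2,-0.7,60,0]
    - [-1,2,-0.7,70,0]
    - [-1,2,-0.7,70,0]
    - [0,2,-0.7,70,0]
    - [1,2,-0.7,70,0]
    - [1,2,-0.7,70,0]
    - [1,2,-0.7,70,0]
    - [1,2,-0.7,70,0]
    - [1,2,-0.7,70,0]
    - [1,2,-0.7,70,0]
    - [1,2,-0.7,70,0]

```text
clock: 4.5
position: [446.8, 188.6, 42.0]
ee_rot: [-0.0, 1.0, 0.0, 0.0]
contact_force: [-0.9, -0.3, 6.4]
gripper_width: 18.3
grasp_force: 58.4
```

>>> drive_tool:
  targets:
    - [1,0,0,-40,0]
    - [1,0,0,-90,0]
    - [1,0,0,-130,0]
    - [1,-10,-40,-140,0]
    - [1,-20,-90,-140,0]
    - [1,-30,-140,-140,0]
    - [1,-40,-190,-140,0]
    - [1,-50,-240,-140,0]
    - [1,-57,-285,-140,0]
    - [1,-57,-312,-140,0]
    - [1,-57,-312,-140,0]
    - [1,-57,-312,-140,0]

```text
clock: 5.7
position: [502.9, -124.1, 180.7]
ee_rot: [0.001, 1.0, 0.0, -0.001]
contact_force: [0.2, -0.4, -0.5]
gripper_width: 18.6
grasp_force: 58.8
```

>>> drive_tool:
  targets:
    - [1,0,0,0,0]
    - [1,0,0,0,0]
    - [1,0,0,0,0]

```text
clock: 6.0
position: [503.4, -122.7, 181.4]
ee_rot: [-0.001, 1.0, 0.0, 0.0]
contact_force: [-0.6, -0.0, -1.1]
gripper_width: 18.5
grasp_force: 58.8
```

```bash
python3 - <<'E'
from h import *
s=arm.read_state();print(s['position'],s['gripper_width'],s['contact_force'])
im=arm.get_image('wrist')
x,y,z=s['position']
print(proj('wrist',[[505,-123.8,95],[x,y,z-43],[x,y,z+35]]))
cv2.imwrite('pics/w4.png',cv2.resize(im[120:320,220:420],(600,600),interpolation=cv2.INTER_CUBIC))
E
```

```text
[ 503.37419074 -122.67799324  181.38914809] 18.486210550971585 [-0.5520432 -0.0260704 -1.0757981]
[[321.33521407 204.01025038]
 [323.19960656 223.51698273]
 [323.8426831  300.76148342]]
```

View pics/w4.png

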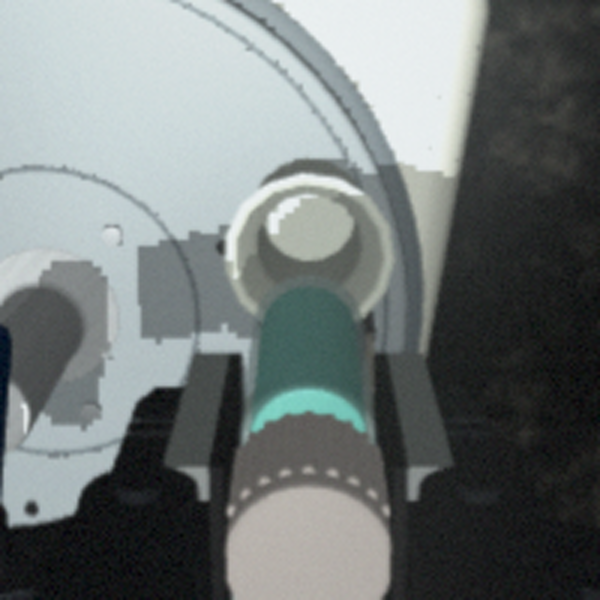

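```bash
python3 - <<'E'
from h import *
from scipy.optimize import least_squares
pe=ext('wrist');x,y,z=arm.read_state()['position']
t=np.linspace(0,2*np.pi,120)
def circ(cx,cy,cz,r):return proj('wrist',np.c_[cx+r*np.cos(t),cy+r*np.sin(t),0*t+cz],pe)
def m(q):
    b=circ(x+q[0],y+q[1],z-43+q[2],10);c=circ(x+q[0],y+q[1],z+35+q[2],10)
    return np.array([b[:,1].min(),(b[:,0].min()+b[:,0].max())/2,c[:,1].min(),(c[:,0].min()+c[:,0].max())/2])
o=np.array([120+283/3-.3,220+311/3-.3,120+487/3-.3,220+309/3-.3])
print(m([0,0,0]),o);r=least_squares(lambda q:m(q)-o,[0,0,0]);print(r.x,r.fun)
def c(q):
    b=circ(q[0],q[1],95,q[2]);return np.array([b[:,1].min(),b[:,0].min(),b[:,0].max()])
o=np.array([120+174/3-.3,220+224/3-.3,220+397/3-.3])
r=least_squares(lambda q:c(q)-o,[505,-123,14]);print(r.x)
E
```

```text
[206.1475065  323.03014964 274.15420358 323.56727613] [214.03333333 323.36666667 282.03333333 322.7       ]
[ 6.82189447 -0.1349254  -7.14989593] [ 0.0030232  -0.61577265 -0.00189261  0.38993293]
[ 506.32342101 -122.551482     19.29324333]
```

```bash
python3 - <<'E'
from h import *
im=cv2.imread('pics/w3.png')
c=im[:,320].astype(int);print('w3 col320',[(r,c[r].tolist()) for r in range(170,250,3)])
r=im[223].astype(int).sum(1);print('row223',[(k,r[k]) for k in range(292,350,2)])
w=cv2.imread('pics/w4.png');c=w[:,310].astype(int)
print('w4 col310',[(k,c[k].tolist()) for k in range(150,600,8)])
for rr in (330,560,590):
    q=w[rr].astype(int).sum(1);print(rr,[(k,q[k]) for k in list(range(216,276,5))+list(range(350,400,5))])
E
```

```text
w3 col320 [(170, [43, 42, 45]), (173, [43, 45, 43]), (176, [80, 80, 75]), (179, [143, 148, 115]), (182, [147, 157, 105]), (185, [150, 158, 108]), (188, [151, 161, 110]), (191, [150, 161, 108]), (194, [186, 195, 138]), (197, [251, 253, 210]), (200, [156, 162, 164]), (203, [158, 161, 166]), (206, [218, 221, 226]), (209, [251, 252, 253]), (212, [253, 253, 254]), (215, [252, 253, 254]), (218, [252, 253, 254]), (221, [252, 253, 253]), (224, [252, 253, 254]), (227, [252, 253, 253]), (230, [251, 252, 253]), (233, [251, 252, 253]), (236, [251, 252, 253]), (239, [251, 252, 253]), (242, [187, 193, 198]), (245, [54, 54, 56]), (248, [51, 54, 54])]
row223 [(292, np.int64(113)), (294, np.int64(118)), (296, np.int64(128)), (298, np.int64(164)), (300, np.int64(553)), (302, np.int64(706)), (304, np.int64(759)), (306, np.int64(759)), (308, np.int64(759)), (310, np.int64(759)), (312, np.int64(759)), (314, np.int64(759)), (316, np.int64(759)), (318, np.int64(759)), (320, np.int64(759)), (322, np.int64(759)), (324, np.int64(757)), (326, np.int64(757)), (328, np.int64(757)), (330, np.int64(756)), (332, np
[... 2268 characters left out ...]
.int64(528)), (355, np.int64(516)), (360, np.int64(521)), (365, np.int64(519)), (370, np.int64(518)), (375, np.int64(515)), (380, np.int64(521)), (385, np.int64(508)), (390, np.int64(294)), (395, np.int64(124))]
590 [(216, np.int64(112)), (221, np.int64(115)), (226, np.int64(111)), (231, np.int64(364)), (236, np.int64(522)), (241, np.int64(533)), (246, np.int64(519)), (251, np.int64(522)), (256, np.int64(522)), (261, np.int64(522)), (266, np.int64(525)), (271, np.int64(524)), (350, np.int64(514)), (355, np.int64(522)), (360, np.int64(516)), (365, np.int64(520)), (370, np.int64(516)), (375, np.int64(518)), (380, np.int64(506)), (385, np.int64(396)), (390, np.int64(132)), (395, np.int64(135))]
```

```bash
python3 - <<'E'
from h import *
p,_=ext('wrist');tc=np.array(p['tool_from_camera'])
t=np.linspace(0,2*np.pi,200)
def pe(pos):
    T=np.eye(4);T[:3,:3]=np.diag([-1,1,-1.]);T[:3,3]=pos;return p,np.linalg.inv(T@tc)
def ell(P,c,r=10):
    b=proj('wrist',np.c_[c[0]+r*np.cos(t),c[1]+r*np.sin(t),0*t+c[2]],P);return np.r_[b.min(0),b.max(0),b.max(0)-b.min(0)].round(1)
P3=pe((450.18,189.72,113.86));P4=pe(arm.read_state()['position'])
print('w3',ell(P3,(448.2,189,78)),'obs x299.5-340.3 y205.5-242.5')
x,y,z=arm.read_state()['position']
for dx,dz in((0,0),(4,0),(2,-8),(4,-8),(6.8,-7),(4,-4)):
    print(dx,dz,'cap',ell(P4,(x+dx,y,z+35+dz)),'base',ell(P4,(x+dx,y,z-43+dz)))
print('obs cap top 281.7, x 295.3-349.9, base top 213.8, x305.5-341.5')
E
```

```text
w3 [302.8 206.5 340.6 242.2  37.8  35.7] obs x299.5-340.3 y205.5-242.5
0 0 cap [294.  274.1 353.1 326.3  59.   52.2] base [304.8 206.2 341.2 240.5  36.4  34.4]
4 0 cap [294.3 285.  352.8 336.2  58.5  51.3] base [304.9 213.2 341.1 247.2  36.2  34. ]
2 -8 cap [295.8 268.6 351.1 317.8  55.3  49.2] base [305.5 205.5 340.5 238.5  34.9  33. ]
4 -8 cap [296.  273.7 351.  322.5  55.   48.8] base [305.6 208.8 340.4 241.7  34.8  32.9]
6.8 -7 cap [295.9 282.2 351.  330.6  55.1  48.5] base [305.6 214.1 340.4 246.9  34.9  32.8]
4 -4 cap [295.2 279.2 351.9 329.1  56.7  50. ] base [305.3 211.  340.8 244.4  35.5  33.4]
obs cap top 281.7, x 295.3-349.9, base top 213.8, x305.5-341.5
```

>>> drive_tool:
  targets:
    - [1,1,0,30,0]
    - [1,1,0,45,0]
    - [1,1,0,51,0]
    - [1,1,0,56,0]
    - [1,1,0,61,0]
    - [1,1,0,61,0]

```text
clock: 6.65
position: [502.6, -123.5, 120.3]
ee_rot: [0.0, 1.0, 0.0, 0.0]
contact_force: [0.4, 0.4, -1.1]
gripper_width: 18.5
grasp_force: 58.7
```

>>> drive_tool:
  targets:
    - [1,0,0,5,0]
    - [1,0,0,10,0]
    - [1,0,0,14,0]
    - [1,0,0,17,0]
    - [1,0,0,17,0]

```text
clock: 7.15
position: [502.5, -123.5, 102.9]
ee_rot: [0.0, 1.0, 0.0, 0.0]
contact_force: [1.5, 1.2, -1.1]
gripper_width: 18.8
grasp_force: 58.6
```

>>> drive_tool:
  targets:
    - [1,0,0,1,0]
    - [0.2,0,0,1,0]
    - [0,0,0,1,0]
    - [0,0,0,1,0]
    - [0,0,0,1,0]
    - [0,0,0,-30,0]
    - [0,0,0,-70,0]
    - [0,0,0,-100,0]
    - [0,0,0,-100,0]

```text
clock: 8.05
position: [505.1, -123.9, 208.3]
ee_rot: [-0.0, 1.0, -0.0, 0.005]
contact_force: [1.4, -0.8, -0.3]
gripper_width: 42.7
grasp_force: 0.0
```

```bash
python3 - <<'E'
from h import *
import pickle
s=arm.read_state();print(s['position'],s['gripper_width'])
pe=ext('wrist');pickle.dump(pe,open('pe5.pkl','wb'));im=arm.get_image('wrist')
print(proj('wrist',[[504.5,-123.5,137],[506,-122.6,137],[506,-122.6,95]],pe))
cv2.imwrite('pics/w5.png',cv2.resize(im[130:330,200:420],(660,600),interpolation=cv2.INTER_CUBIC))
E
```

```text
[ 505.11825616 -123.90088217  208.32271951] 42.72840031004742
[[323.67052487 206.33235237]
 [325.1050199  208.61912058]
 [324.70577825 191.28727332]]
```

View pics/w5.png

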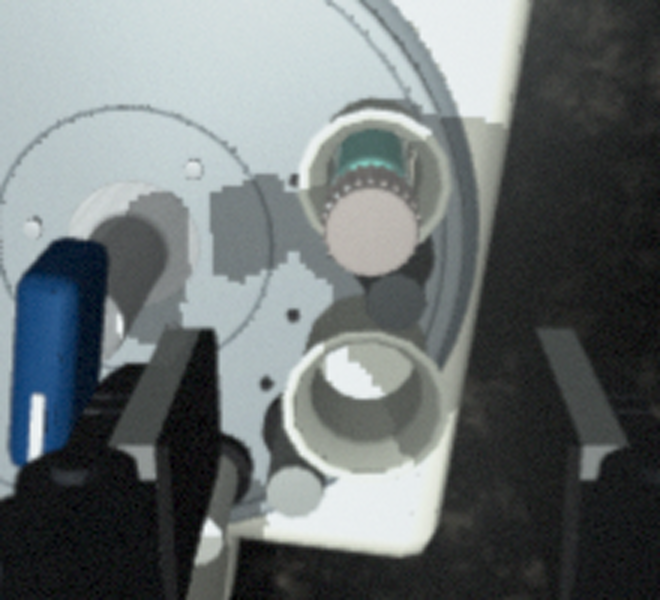

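Narrow standard stands in the narrow cup, cap at crop (372,231) exactly where predicted for a seated vial. The wide cup's rim centre is at crop (365,402).

```bash
python3 - <<'E'
from h import *
import pickle
pe=pickle.load(open('pe5.pkl','rb'))
C=lambda x,y:((x+.5)/3-.5+200,(y+.5)/3-.5+130)
print('cupw',onplane('wrist',C(365.5,402),95,pe),'vn cap',onplane('wrist',C(372,231),137,pe),'cupn',onplane('wrist',C(376.5,183),95,pe),'plugs',onplane('wrist',C(294,491),96,pe))
print(arm.read_state()['position'])
E
```

```text
cupw [ 564.82586258 -125.00492113   95.        ] vn cap [ 504.71897583 -123.50217188  137.        ] cupn [ 505.52502882 -122.26015629   95.        ] plugs [ 590.55284374 -144.15758724   96.        ]
[ 503.45691058 -123.6085578   205.63143199]
```

>>> drive_tool:
  targets:
    - [-1,0,50,-10,0]
    - [-1,0,100,-10,0]
    - [-1,0,150,-10,0]
    - [-1,0,200,-10,0]
    - [-1,3,250,-10,0]
    - [-1,5,300,-10,0]
    - [-1,7,350,-10,0]
    - [-1,8,400,0,0]
    - [-1,8,428,20,0]
    - [-1,8,428,50,0]
    - [-1,8,428,70,0]
    - [-1,8,428,70,0]

```text
clock: 9.3
position: [491.8, 302.6, 128.5]
ee_rot: [0.0, 1.0, -0.003, -0.004]
contact_force: [-0.2, 0.2, -0.4]
gripper_width: 85.3
grasp_force: 0.0
```

>>> drive_tool:
  targets:
    - [-1,0,0,0,0]
    - [-1,0,0,0,0]

```text
clock: 9.5
position: [495.1, 304.6, 134.4]
ee_rot: [0.0, 1.0, 0.001, 0.001]
contact_force: [-0.6, 0.9, -0.2]
gripper_width: 85.6
grasp_force: 0.0
```

```bash
python3 - <<'E'
from h import *
s=arm.read_state();print(s['position'],s['joints'])
pe=ext('wrist');im=arm.get_image('wrist');cv2.imwrite('pics/w6.png',im)
print(proj('wrist',[496.3,304.3,78],pe))
m=(im.min(2)>225).astype(np.uint8);n,_,st,ce=cv2.connectedComponentsWithStats(m)
for k in range(1,n):
    if st[k,4]>300:print(st[k],ce[k].round(1),onplane('wrist',ce[k],78,pe).round(1))
E
```

```text
[495.14149092 304.62530104 134.41150474] [ 8.30221853e-01  3.96689065e-01 -2.36498970e-01  5.01691959e-04
 -9.35666475e-01 -2.40171935e+00]
[[322.31763718 217.62533894]]
[485   8 118  67 797] [541.4  41.9] [399.8 418.9  78. ]
[ 552   79   88  100 5316] [599.1 128.7] [444.5 458.6  78. ]
[ 442  168   73   67 3631] [477.3 200.6] [486.  394.5  78. ]
[ 301  196   44   42 1361] [322.3 217.3] [496.1 304.3  78. ]
```

>>> drive_tool:
  targets:
    - [-1,-0.5,0,40,0]
    - [-1,-0.5,0,75,0]
    - [-1,-0.5,0,90,0]
    - [-1,-0.5,0,90,0]
    - [0,-0.5,0,90,0]
    - [1,-0.5,0,90,0]
    - [1,-0.5,0,90,0]
    - [1,-0.5,0,90,0]
    - [1,-0.5,0,90,0]
    - [1,-0.5,0,90,0]
    - [1,-0.5,0,90,0]

```text
clock: 10.65
position: [495.6, 305.0, 44.5]
ee_rot: [-0.0, 1.0, 0.001, 0.001]
contact_force: [-0.4, -0.2, 6.0]
gripper_width: 24.8
grasp_force: 58.7
```

>>> drive_tool:
  targets:
    - [1,0,0,-45,0]
    - [1,0,0,-95,0]
    - [1,0,0,-140,0]
    - [1,0,-40,-150,0]
    - [1,-5,-90,-150,0]
    - [1,-15,-140,-150,0]
    - [1,-25,-190,-150,0]
    - [1,-35,-240,-150,0]
    - [1,-45,-290,-150,0]
    - [1,-55,-340,-150,0]
    - [1,-64,-388,-150,0]
    - [1,-69.5,-429.5,-150,0]

```text
clock: 11.85
position: [564.1, -127.3, 192.8]
ee_rot: [0.0, 1.0, 0.0, -0.0]
contact_force: [-0.1, -0.6, -0.4]
gripper_width: 24.6
grasp_force: 59.0
```

>>> drive_tool:
  targets:
    - [1,0,0,0,0]
    - [1,0,0,0,0]
    - [1,0,0,0,0]
    - [1,0,0,0,0]

```text
clock: 12.25
position: [564.2, -123.9, 193.3]
ee_rot: [-0.001, 1.0, 0.0, -0.0]
contact_force: [0.1, 0.2, -0.8]
gripper_width: 24.4
grasp_force: 59.2
```

```bash
python3 - <<'E'
from h import *
for _ in range(3):
    s=arm.read_state();print(s['position'],s['gripper_width']);pe=ext('wrist');im=arm.get_image('wrist')
x,y,z=s['position']
print(proj('wrist',[[565.5,-125.2,95],[x,y,z-44]],pe))
cv2.imwrite('pics/w7.png',cv2.resize(im[120:320,220:420],(600,600),interpolation=cv2.INTER_CUBIC))
E
```

```text
[ 564.21123745 -123.85198121  193.28844982] 24.38951611676058
[ 564.28286184 -123.79837411  193.38901772] 24.619564432358178
[ 564.32288763 -123.87577959  193.44764346] 24.80129241531088
[[320.94722308 198.57270295]
 [323.0240412  222.96789063]]
```

>>> drive_tool:
  targets:
    - [1,-0.5,-1.2,30,0]
    - [1,-0.5,-1.2,50,0]
    - [1,-0.5,-1.2,57,0]
    - [1,-0.5,-1.2,62,0]
    - [1,-0.5,-1.2,66,0]
    - [1,-0.5,-1.2,70,0]
    - [1,-0.5,-1.2,70,0]

```text
clock: 13.1
position: [565.0, -126.2, 123.4]
ee_rot: [0.0, 1.0, 0.0, 0.0]
contact_force: [0.5, 0.7, -1.1]
gripper_width: 24.6
grasp_force: 59.1
```

>>> drive_tool:
  targets:
    - [1,0,0,5,0]
    - [1,0,0,10,0]
    - [1,0,0,15,0]
    - [1,0,0,18,0]
    - [1,0,0,18.5,0]
    - [1,0,0,18.5,0]

```text
clock: 13.7
position: [564.9, -126.2, 104.5]
ee_rot: [0.0, 1.0, 0.0, -0.0]
contact_force: [1.7, 2.0, -1.5]
gripper_width: 24.5
grasp_force: 58.9
```

>>> drive_tool:
  targets:
    - [1,0,0,1,0]
    - [0.2,0,0,1,0]
    - [0,0,0,1,0]
    - [0,0,0,1,0]
    - [0,0,0,1,0]
    - [0,0,0,-30,0]
    - [0,0,0,-70,0]
    - [0,0,0,-100,0]
    - [0,10,-20,-100,0]
    - [0,10,-20,-100,0]
    - [0,10,-20,-100,0]

```text
clock: 14.8
position: [554.4, -146.5, 204.6]
ee_rot: [0.001, 1.0, 0.0, -0.0]
contact_force: [-0.1, 0.1, 0.7]
gripper_width: 42.5
grasp_force: 0.0
```

```bash
python3 - <<'E'
from h import *
import pickle
s=arm.read_state();print(s['position'],s['gripper_width'])
pe=ext('wrist');pickle.dump(pe,open('pe8.pkl','wb'));im=arm.get_image('wrist')
print(proj('wrist',[[565.5,-125.2,137],[504.6,-123.6,137],[533.7,-193,148]],pe))
cv2.imwrite('pics/w8.png',cv2.resize(im[100:300,170:430],(780,600),interpolation=cv2.INTER_CUBIC))
E
```

```text
[ 554.36672158 -146.50170271  204.55114175] 42.46871721013922
[[357.05677172 227.2127886 ]
 [362.28088271 128.23401613]
 [241.57536525 181.62250588]]
```

View pics/w8.png

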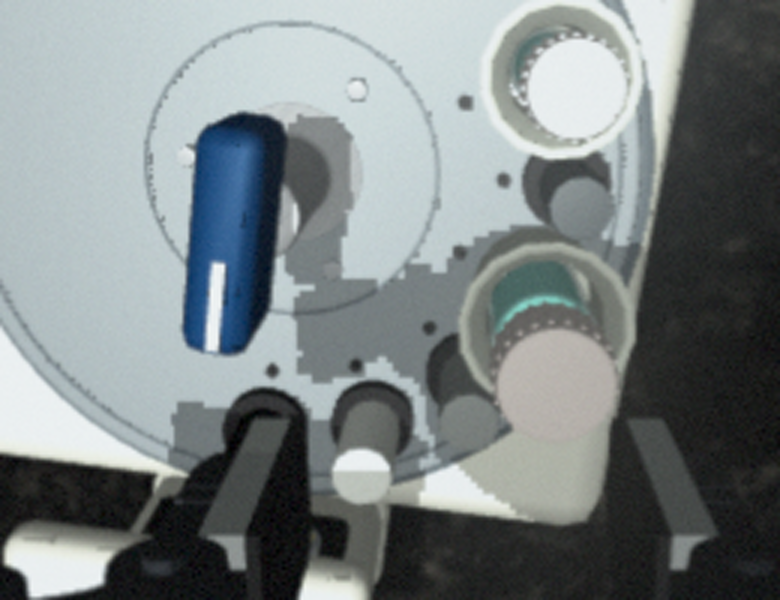

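```bash
python3 - <<'E'
from h import *
import pickle
pe=pickle.load(open('pe8.pkl','rb'))
C=lambda x,y:((x+.5)/3-.5+170,(y+.5)/3-.5+100)
for n,c,z in(('knob',(226,235),148),('knobrear',(232,118),148),('front',(216,352),148),('ring',(293,168),56),('vw',(557,383),137),('vn',(577,88),137),('white',(362,475),96),('grey',(469,423),96)):print(n,onplane('wrist',C(*c),z,pe).round(1))
print(arm.read_state()['position'])
E
```

```text
knob [ 531.6 -190.9  148. ]
knobrear [ 509.5 -188.5  148. ]
front [ 555.  -194.2  148. ]
ring [ 532.8 -191.9   56. ]
vw [ 565.6 -126.3  137. ]
vn [ 505.  -123.8  137. ]
white [ 605.4 -171.4   96. ]
grey [ 591.2 -144.1   96. ]
[ 554.48295972 -146.2439112   204.21982384]
```

>>> drive_tool:
  targets:
    - [0,21.4,-46,0,7.5]
    - [0,21.4,-46,0,7.5]
    - [0,21.4,-46,20,7.5]
    - [0,21.4,-46,35,7.5]
    - [0,21.4,-46,35,7.5]
    - [0,21.4,-46,35,7.5]
    - [0,21.4,-46,35,7.5]

```text
clock: 15.55
position: [534.2, -192.1, 170.5]
ee_rot: [0.065, 0.998, -0.0, 0.001]
contact_force: [0.1, -0.6, -0.5]
gripper_width: 42.5
grasp_force: 0.0
```

```bash
python3 - <<'E'
from h import *
for _ in range(3):
    s=arm.read_state();print(s['position'],s['ee_rot'],s['joints'][5]);pe=ext('wrist');im=arm.get_image('wrist')
M=R.from_quat(s['ee_rot']).as_matrix();print(M.T@(np.array([533,-192.3,119])-s['position']))
E
```

```text
[ 534.17634897 -192.14581556  170.53095152] [ 6.51238630e-02  9.97876972e-01 -1.88579798e-04  6.29760035e-04] -1.641646593956064
[ 534.10873685 -192.1930364   170.66032955] [ 6.52473475e-02  9.97868810e-01 -1.26095795e-04  7.78572167e-04] -1.6416546010661703
[ 534.03495254 -192.20307388  170.65771498] [ 6.52900216e-02  9.97865997e-01 -9.37046658e-05  8.09819508e-04] -1.641637618688925
[ 1.09761841 -0.2267578  51.65601469]
```

>>> drive_tool:
  targets:
    - [0,1,0,20,0]
    - [0,1,0,40,0]
    - [0,1,0,50.5,0]
    - [0,1,0,50.5,0]
    - [0.5,1,0,50.5,0]
    - [1,1,0,50.5,0]
    - [1,1,0,50.5,0]
    - [1,1,0,50.5,0]
    - [1,1,0,50.5,0]
    - [1,1,0,50.5,0]

```text
clock: 16.7
position: [533.3, -192.0, 120.6]
ee_rot: [0.065, 0.998, -0.0, 0.001]
contact_force: [-1.0, 4.2, 6.9]
gripper_width: 12.8
grasp_force: 59.9
```

>>> drive_tool:
  targets:
    - [1,0,0,0,3]
    - [1,0,0,0,6]
    - [1,0,0,0,10]
    - [1,0,0,0,14]
    - [1,0,0,0,18]
    - [1,0,0,0,22]
    - [1,0,0,0,26]
    - [1,0,0,0,30]
    - [1,0,0,0,34]
    - [1,0,0,0,38]
    - [1,0,0,0,42]
    - [1,0,0,0,45]

```text
clock: 17.9
position: [533.4, -191.8, 120.6]
ee_rot: [0.443, 0.897, 0.0, 0.001]
contact_force: [-0.3, 4.4, 5.5]
gripper_width: 13.0
grasp_force: 59.8
```

>>> drive_tool:
  targets:
    - [1,0,0,0,3]
    - [1,0,0,0,6]
    - [1,0,0,0,10]
    - [1,0,0,0,14]
    - [1,0,0,0,17]
    - [1,0,0,0,20]
    - [1,0,0,0,22]
    - [1,0,0,0,24]
    - [1,0,0,0,25]
    - [1,0,0,0,26]
    - [1,0,0,0,26]
    - [1,0,0,0,26]

```text
clock: 19.1
position: [533.6, -191.7, 120.6]
ee_rot: [0.632, 0.775, 0.001, 0.001]
contact_force: [-0.3, 4.8, 6.1]
gripper_width: 12.9
grasp_force: 59.8
```

```bash
python3 - <<'E'
from h import *
for _ in range(2):
    s=arm.read_state();M=R.from_quat(s['ee_rot']).as_matrix();print(s['position'],np.degrees(np.arctan2(M[1,0],M[0,0])),s['contact_force'],s['wrist_torque'],s['gripper_width'],s['grasp_force'],s['joints'][5])
    t=arm.get_image('top');w=arm.get_image('wrist')
pe=ext('wrist');cv2.imwrite('pics/w9.png',w)
# expected cap of wide at read point & narrow
q=np.radians(-7.5);ax=np.array([533,-192.5])
for r in(0,48):
    c=ax+75*np.array([np.cos(q+np.radians(r)),np.sin(q+np.radians(r))]);print(r,c,proj('wrist',[*c,137],pe),proj('top',[*c,137]))
cv2.imwrite('pics/fin.png',np.hstack([cv2.resize(w[:,100:540],(396,360)),cv2.resize(t[165:255,345:445],(400,360),interpolation=cv2.INTER_CUBIC)]))
E
```

```text
[ 533.5984353  -191.72606989  120.58568742] 101.56210578952705 [-0.2597872   4.75728404  6.11191367] [ 1.13664607  0.0221749  -0.02811192] 12.852243055184855 59.83980596065521 -2.880597221465901
[ 533.59244136 -191.73322728  120.6122121 ] 101.56199212479467 [1.03367924 4.279355   5.74483353] [1.21795033 0.02374267 0.02366408] 13.095461424828132 59.83864903450012 -2.8806159307590726
0 [ 607.3583646  -202.28946442] [[492.15834963 329.43444215]] [[402.08586343 183.55333591]]
48 [ 590.03044742 -143.79139638] [[499.24673982 185.60769565]] [[380.81215613 186.65626986]]
```

View pics/fin.png

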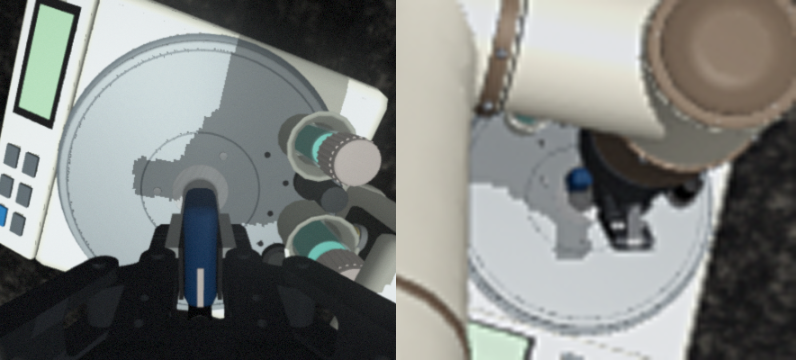

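The wrist view shows the knob gripped and both vials upright: the narrow cap at (497,178) and the wide one under the head. I'll work out the carousel angle from the narrow cap.

```bash
python3 - <<'E'
from h import *
pe=ext('wrist')
for px in((496.7,177.8),(497.5,178)):
    c=onplane('wrist',px,137,pe)[:2];d=c-np.array([533.3,-192.5]);a=np.degrees(np.arctan2(d[1],d[0]));print(c,np.hypot(*d),120-7.5-a)
E
```

```text
[ 588.1595604  -141.20234368] 75.10673013463882 69.42173026734976
[ 588.47167298 -141.21412831] 75.32698145064627 69.59042222550252
```

>>> drive_tool:
  targets:
    - [1,0,0,0,1]
    - [1,0,0,0,1.5]
    - [1,0,0,0,1.5]
    - [1,0,0,0,1.5]
    - [1,0,0,0,1.5]
    - [1,0,0,0,1.5]

```text
clock: 19.9
position: [533.6, -191.7, 120.6]
ee_rot: [0.642, 0.766, 0.001, 0.001]
contact_force: [-0.6, 3.9, 5.3]
gripper_width: 13.0
grasp_force: 59.8
```

```bash
python3 - <<'E'
from h import *
s=arm.read_state();M=R.from_quat(s['ee_rot']).as_matrix();print(np.degrees(np.arctan2(M[1,0],M[0,0])),s['grasp_force'],s['contact_force'])
print(arm.job_done())
E
```

```text
100.07455683947634 59.81112062931061 [-0.5946844   3.94900731  5.28099065]
the job is handed in; nothing more can be done
None
```

I handed the job in at about 20 s: both standards are seated in their own cups and the knob is held with about 60 N at the third stop, with the tool turned about 72° and the carousel estimated at 71–72° (the stop is 72° ± 6.9°); no verdict came back.

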